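Free the lid bolt of the bench pressure pot

TASK

Free the lid of the steel pressure pot: loosen the brass wing nut anticlockwise only until it clears the lips of the slotted lug (feel for that with gentle outward pulls, every quarter turn or so; neither drag it hard against the lips nor unscrew it until it jams), then swing its hinged bolt out of the slot and down until it lies level or lower. Do not lean hard on the lid, and leave the other things on the bench where they are.

Things in the scene. Friction and masses are not known exactly. Their poses are not given: they have to be found in the camera images.
- pot: cylindrical steel pressure pot, 140 mm across, screwed down to the bench on a square 190 mm foot plate. Origin: centre of the underside of the foot plate, on the bench; z up. Its -x axis points from the pot's axis to the swing bolt, which stands 92 mm out from the pot's axis. 
- lid: the pot's flat round steel lid, 154 mm across, top 113 mm above the bench, with a low black knob in its middle (36 mm across, top 130 mm above the bench). It stays where it is. Origin and axes as pot. Its slotted lug is at its -x side.
- lug (a point): middle of the slot on the lug's top, on the upright bolt's axis, 115 mm above the bench; axes as pot. The lug is two prongs 13 mm wide, 12 mm thick, 11 mm apart, reaching 18 mm outwards (-x) of this point. At the outer end of each, 14 mm out, stands a lip that holds the nut's washer in: 2 to 6.5 mm high above this point, different each time.
- swing_bolt: hinged steel eyebolt, 9 mm shaft, upright in the slot at the start. Origin: centre of its hinge pin, 60 mm above the bench, 92 mm from the pot's axis; own z along the bolt towards the nut, y along the pin. It swings outwards and down, away from the pot (upright towards the pot's -x), to a stop at 1.9 rad. The hinge is stiff (about 0.11 N m): the bolt stays where it is left.
- wing_nut (a point): brass wing nut. The point is on the bolt's axis half-way up the wings, 22 mm above nut_foot; own z along the bolt, own x along the line of the wings, which start pointing any way. The wings are one flat plate 8 mm thick (own y), 54 mm across, from 10 mm below this point to 11 mm above it; below are an 18 mm hub, 7 mm high, and the square washer.
- nut_foot (a point): underside, on the bolt's axis, of the nut's 22 mm square washer, which does not turn; starts 55 to 56 mm from the hinge pin. Anticlockwise from above loosens (0.1 N m); 8 mm rise a turn. While low, the washer's front edge catches the lips before the bolt has swung 0.12 rad. It comes free 57.5 to 62 mm from the pin; about 2.5 mm (0.3 turn) later a cross pin under the lug jams.
- jar: small clear specimen jar with red cap, 48 mm across, 62 mm tall; origin in the centre of its underside; a bystander
- slide_box: blue box of microscope slides, 85 x 100 x 30 mm, origin in the centre of its underside; a bystander
- tube_rack: white rack of capped sample tubes, 70 x 200 mm, 96 mm tall, origin in the centre of its underside; a bystander
- stain_bottle: amber stain bottle, 54 mm across, 115 mm tall, origin in the centre of its underside; a bystander
- pipette_tips: yellow box of pipette tips, 120 x 82 x 55 mm, origin in the centre of its underside; a bystander

How it is judged:
On the way, in this order (a step that is already met when the one before it is completed fails the run):
1. the wing nut is loosened, the bolt still standing in the slot (z of nut_foot in the frame of swing_bolt above 0.057 m and angle between swing_bolt's own z axis and vertical below 0.3 rad), for 0.1 s.
2. the bolt is swung out of the slot and down to about level (angle between swing_bolt's own z axis and vertical above 1.35 rad), for 0.2 s.
At the end, for the whole second after the job is handed in: The bolt lies out of the slot, swung down at least 1.35 rad from upright (level or lower) and at rest, with the wing nut still on it, its washer's underside 57 to 65.5 mm from the hinge pin (angle between swing_bolt's own z axis and vertical above 1.35 rad and z of nut_foot in the frame of swing_bolt between 0.057 and 0.0655 m and angular speed of swing_bolt below 0.1 rad/s); the robot touches nothing.
It fails at once if the nut or its bolt is dragged against the lug's lips, or jammed against the lug by too much unscrewing, with more than 30 N (contact force between swing_bolt and lid above 30 N).
It fails at once if the robot leans on the lid with more than 25 N (contact force between any of the fingers, the arm and lid above 25 N).
It fails at once if a bystander is shifted by more than 20 mm (distance of any of jar, slide_box, tube_rack, stain_bottle, pipette_tips from where it was at the start of the episode above 0.02 m).
It also fails if it takes over 72 s, if anything falls off the work surface, if the arm or the gripper's body presses on something with over 40 N, if the wrist force passes 120 N, or if a joint passes its speed limit or range.

ROBOT

A 7-joint arm with a two-finger parallel gripper is mounted at the origin on the work surface. World frame = base frame: x ahead of the robot, y to its left, z up, the work surface at z = 0. Lengths are in m, angles in rad, forces in N, time in s.
With the tool pointing down it reaches from about 0.425 to 0.95 m from the base axis. Payload 4.7 kg.
Tool frame: the origin (TCP) lies on the centre line of the jaws, within the pads' length; the fingertips stand ahead of it and the grasp point (between the pads) lies 5 mm behind it (bot.nose_length is the z of the fingertips in the tool frame, in m); z points along the fingers, x is the direction in which the jaws open and shut, and the axes are right-handed (so a half turn about z gives the same grasp; the last joint's range is limited). The gripper opens to 87 mm and grips with 3 to 60 N. Pads are 19 mm wide; open, the fingers measure 117 mm over their backs; the gripper's body (75 mm by 190 mm) begins 51 mm behind the grasp point.
Start: joints at [1.108, 0.469, -0.049, 1.532, 0.024, 1.141, -0.082], TCP at [0.284, -0.612, 0.237] pointing down, gripper open.
Joint ranges: [-2.59, 2.59], [-0.33, 1.99], [-1.39, 1.29], [0.1, 2.45], [-1.04, 4.18], [0.21, 1.99], [-2.66, 2.66]. Speed limits (rad/s): [2.57, 2.57, 3.14, 3.14, 3.14, 3.14, 3.14].

INTERFACE

Orientations are given as a rotation vector (axis times angle).
In Python, from plant import bot gives the robot as it stands.
- The arm moves only by the tool apply_moves, never from a script. Its argument "targets" is a list of rows, each a list of 3 entries, a list of its own where there are three numbers: the shift along the tool's x, y, z in cm, then the turn, a rotation vector about the tool's x, y, z in rad, then the opening, from 0 (shut) to 1 (fully open). In form: [[[dx, dy, dz], [ax, ay, az], hand], ...]. A call has 1 to 12 rows; each row shifts and turns the pose as measured when the row begins, along the tool's axes as they then stand; what a row does not reach is not made up. A row lasts 1/10 s, in which the tool goes at most 50 mm and 8.59 degrees, less where a joint would pass 70% of its speed; a pose out of reach is approached as far as the arm can. A call with a gripper value outside its range is refused whole. The fingers move at their own pace and stop on an object; "squeeze" is the grip in N (left out, the last holds). Time passes only in rows, so rows that do not move let the fingers close. It gives the time, the measured TCP pose, the force and the opening at its end, in the units of the state.
- bot.read_state(): the state, without advancing time (a new reading comes with each control period).
- bot.camera(name): name is "scene" or "top" or "wrist"; returns the picture (400x640x3 uint8, red, green, blue); there is no depth.
- bot.camera_info(name): a dict with "vfov" (degrees; the focal length in pixels is half the picture's height over the tangent of half this angle, whatever the lens; pixels are square), "cx", "cy" (the principal point, pixels), "R" (3x3) and "t" (3): a world point X has camera coordinates R X + t; the wrist camera has in their place "tool_from_camera" (4x4, takes a point from camera to tool coordinates, whose origin is the TCP and whose axes are the tool frame's). Camera axes: x right, y down, z forward; pixel columns grow to the right and rows downward; lengths in m; the calibration is good to about 2 mm. A picture is of the moment at which its call begins: read the wrist's pose just before it. camera_info takes no time and is no camera call.
- bot.finish_job(): hands the job in, once; it reports no verdict.
Trained networks look in the newest picture that a camera, given by its name, has taken for a name from the list of things; names that differ only in an ending like _2 or _b are one class to them, and where a whole thing is asked for, a point or a joint stands for the part that bears it (a point fixed in the world has none). Each returns a list of dicts, best first, with "conf" (0 to 1); they miss things now and then, are a little off and sometimes report something else, mostly with a low value. They report only what shows in the picture. A call takes as long as a camera call.
- bot.trace(target, camera): "mask" (400x640 bool, what is visible of it).
- bot.tip_of(target, camera): "xyz" ([x, y, z] in m, in world coordinates, good to about 4 mm: a listed point, or the origin of a listed thing).
The state is a dict: "time": time; "joint_pos": joint angles; "joint_vel": joint speeds; "joint_efforts": joint torques, N m; "tool_pos": TCP position; "ee_rot": TCP orientation; "force": force on the tool from outside, world axes, zero at the start; "moment": the same for the moment, N m; "opening": finger opening in m.
Only numpy, scipy, OpenCV 4.12 (cv2) and the standard library are available. Lean on these libraries where they do the work, as an engineer would, in place of code of your own. Each camera call takes 0.05 s, during which the arm holds its last target. There are 200 camera calls.

## Working session

There is one attempt and no reset: what is moved stays moved. The work goes in short steps, Python scripts to look and compute and a tool call to move; the robot and the scene stay as the last step left them, time stands still between calls to the robot, and variables do not carry over. Pictures are saved under pics/ and viewed, about 8 in all and at most 12, crops included, and the job is handed in when it is done.

Besides the shell and the picture viewer there is one more tool, called as name([rows], argument=value, ...), one row to a line, values as JSON. apply_moves: Moves the arm, as the interface text tells. Its arguments: {"type":"object","properties":{"targets":{"type":"array"},"squeeze":{"type":"number"}},"required":["targets"]}

```bash
mkdir -p pics; ls; python3 - <<'E'
from plant import bot
import cv2,numpy as np
np.set_printoptions(precision=4,suppress=True)
print(bot.read_state(), bot.nose_length)
ims=[]
for c in ["scene","top"]:
    im=bot.camera(c); ims.append(im)
    for n in ["lug","wing_nut","nut_foot","swing_bolt","pot","lid","jar","slide_box","tube_rack","stain_bottle","pipette_tips"]:
        r=bot.tip_of(n,c); print(c,n,[(np.round(d["xyz"],4).tolist(),round(d["conf"],2)) for d in r[:2]])
    cv2.imwrite(f"pics/{c}1.png",im[:,:,::-1])
for c in ["scene","top","wrist"]: print(c,bot.camera_info(c))
E
```

```text
pics
{'time': 0.0, 'joint_pos': array([ 1.1081,  0.4695, -0.0486,  1.5337,  0.0241,  1.141 , -0.0823]), 'joint_vel': array([ 0.0003,  0.0015,  0.0005,  0.0015, -0.0011,  0.0002,  0.0005]), 'joint_efforts': array([  0.0004, -50.7974,  -0.0806, -23.6155,  -0.0613,   0.0378,
         0.0002]), 'tool_pos': array([ 0.2835, -0.6119,  0.2355]), 'ee_rot': array([-2.6466,  1.6907,  0.0027]), 'force': array([ 0.0981, -0.1486, -0.2141]), 'moment': array([-0.0264,  0.0159,  0.0279]), 'opening': 0.0871611610740349} 0.014
scene lug [([0.611, -0.0594, 0.1137], 0.62)]
scene wing_nut [([0.574, 0.0912, -0.0001], 0.61), ([0.6127, -0.0619, 0.136], 0.47)]
scene nut_foot [([0.617, -0.0608, 0.1172], 0.42)]
scene swing_bolt [([0.6134, -0.0597, 0.0621], 0.48)]
scene pot [([0.6952, -0.0068, -0.0011], 0.62), ([0.6179, -0.0612, 0.1172], 0.52)]
scene lid [([0.6983, -0.0147, -0.001], 0.96), ([0.6104, -0.053, 0.1143], 0.53)]
scene jar [([0.5717, 0.0913, 0.0018], 0.76)]
scene slide_box [([0.7371, -0.183, 0.0003], 0.59)]
scene tube_rack [([0.5848, 0.3801, 0.0032], 0.67), ([0.6172, -0.0622, 0.1162], 0.17)]
scene stai
[... 797 characters left out ...]
199.8786461952558, 'R': array([[-0.1102,  0.9939, -0.0024],
       [ 0.8081,  0.0882, -0.5824],
       [-0.5786, -0.0662, -0.8129]]), 't': array([ 0.0788, -0.4162,  1.5776])}
top {'vfov': 55.34226788976076, 'cx': 319.83726757978985, 'cy': 209.4196644708195, 'R': array([[ 0.0247, -0.9997,  0.0035],
       [-0.9988, -0.0248, -0.042 ],
       [ 0.0421, -0.0025, -0.9991]]), 't': array([-0.0031,  0.5924,  1.2706])}
wrist {'vfov': 67.98499013999215, 'cx': 321.8132194597852, 'cy': 205.99112409060393, 'tool_from_camera': array([[ 1.    ,  0.0004, -0.0015, -0.0005],
       [ 0.0001,  0.9585,  0.285 , -0.0796],
       [ 0.0016, -0.285 ,  0.9585, -0.1481],
       [ 0.    ,  0.    ,  0.    ,  1.    ]])}
```

```bash
python3 - <<'E'
import cv2,numpy as np
from plant import bot
def proj(c,X):
    i=bot.camera_info(c); f=200/np.tan(np.radians(i["vfov"]/2)); p=i["R"]@np.array(X)+i["t"]; return f*p[0]/p[2]+i["cx"],f*p[1]/p[2]+i["cy"]
out=[]
for c in ["scene","top"]:
    im=cv2.imread(f"pics/{c}1.png"); u,v=proj(c,[.6128,-.061,.137]); print(c,u,v)
    u,v=int(u),int(v); out.append(cv2.resize(im[v-30:v+30,u-40:u+40],None,fx=5,fy=5,interpolation=cv2.INTER_CUBIC))
full=np.hstack([cv2.resize(cv2.imread(f"pics/{c}1.png"),(400,250)) for c in["scene","top"]])
cv2.imwrite("pics/a.png",np.vstack([np.hstack(out),full]))
E
```

```text
scene 303.07860726168553 197.80917981918523
top 344.00291657151666 201.561831532407
```

View pics/a.png

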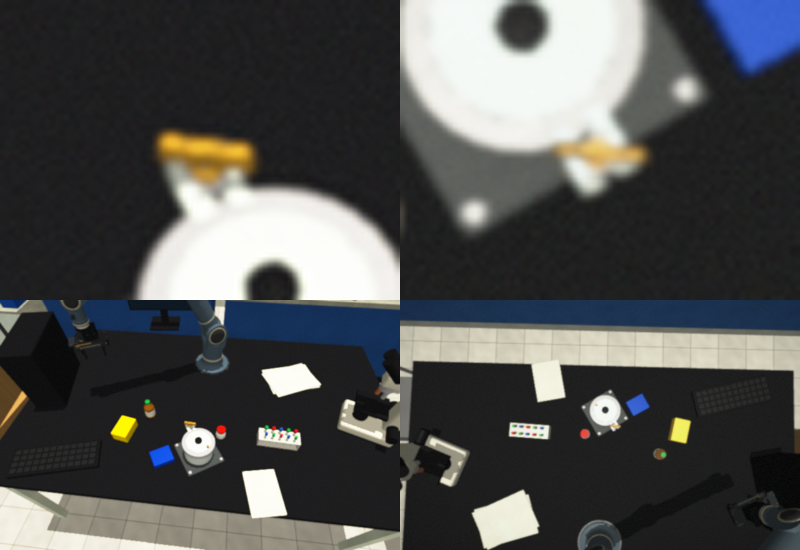

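```bash
cat > h.py <<'E'
from plant import bot
import numpy as np, cv2
from scipy.spatial.transform import Rotation as Ro
np.set_printoptions(precision=4,suppress=True)
B=np.array([.613,-.0604]); A=np.array([-.848,-.53,0])  # bolt axis, outward
def st():
    s=bot.read_state(); return s,Ro.from_rotvec(s["ee_rot"])
def yaw(R): x=R.as_matrix()[:,0]; return np.degrees(np.arctan2(x[1],x[0]))
def rep():
    s,R=st(); print("t",round(s["time"],2),"pos",s["tool_pos"],"yaw",round(yaw(R),1),"tilt",R.as_matrix()[:,2],"F",s["force"],"M",s["moment"],"open",round(s["opening"],4),"j",s["joint_pos"])
    return s,R
def goto(pos,y=None,zdir=(0,0,-1)):
    "print shift (tool cm) and turn (rad, tool) to reach pos, yaw of tool x, tool z"
    s,R=rep(); d=np.array(pos)-s["tool_pos"]
    y=np.radians(yaw(R) if y is None else y); z=np.array(zdir,float); z/=np.linalg.norm(z)
    x=np.array([np.cos(y),np.sin(y),0]); x-=z*(x@z); x/=np.linalg.norm(x)
    T=Ro.from_matrix(np.c_[x,np.cross(z,x),z])
    print("shift cm",100*R.inv().apply(d),"turn",(R.inv()*T).as_rotvec(),"shift in goal frame",100*T.inv().apply(d))
E
python3 -c "
from h import *
goto([.613,-.0604,.21],-6)"
```

```text
t 1.2 pos [ 0.2838 -0.6125  0.2366] yaw -65.1 tilt [ 0.0001 -0.0001 -1.    ] F [ 0.4589 -0.1422 -0.6744] M [ 0.0372 -0.0358  0.0113] open 0.0873 j [ 1.1081  0.4686 -0.0486  1.5325  0.0241  1.141  -0.0823]
shift cm [-36.256  -53.0796   2.656 ] turn [ 0.     -0.0001 -1.0323] shift in goal frame [ 26.9729 -58.3472   2.658 ]
```

apply_moves([
  [[0,0,0],[0,0,-0.148],1],
  [[0,0,0],[0,0,-0.148],1],
  [[0,0,0],[0,0,-0.148],1],
  [[0,0,0],[0,0,-0.148],1],
  [[0,0,0],[0,0,-0.148],1],
  [[0,0,0],[0,0,-0.148],1],
  [[0,0,0],[0,0,-0.148],1],
  [[2.07,-4.49,0],[0,0,0],1],
  [[2.07,-4.49,0],[0,0,0],1],
  [[2.07,-4.49,0],[0,0,0],1],
  [[2.07,-4.49,0],[0,0,0],1],
  [[2.07,-4.49,0],[0,0,0],1],
])

```text
time: 2.4
tool_pos: [0.4024, -0.4011, 0.2347]
ee_rot: [3.132, -0.156, -0.003]
force: [1.5, -0.6, 0.1]
opening: 0.087
```

apply_moves([
  [[2.07,-4.49,0],[0,0,0],1],
  [[2.07,-4.49,0],[0,0,0],1],
  [[2.07,-4.49,0],[0,0,0],1],
  [[2.07,-4.49,0],[0,0,0],1],
  [[2.07,-4.49,0],[0,0,0],1],
  [[2.07,-4.49,0],[0,0,0],1],
])

```text
time: 3.0
tool_pos: [0.5536, -0.1419, 0.235]
ee_rot: [3.128, -0.159, 0.003]
force: [0.9, -0.3, -0.4]
opening: 0.0871
```

```bash
python3 -c "
from h import *
goto([.613,-.0604,.21],-6)"
```

```text
t 3.0 pos [ 0.5536 -0.1419  0.235 ] yaw -5.8 tilt [ 0.0015 -0.0091 -1.    ] F [ 0.9157 -0.3088 -0.407 ] M [-0.0481 -0.0793 -0.0137] open 0.0871 j [ 0.5529  0.3411 -0.4826  1.7681  0.1878  1.0739 -0.0975]
shift cm [ 5.0745 -8.7326  2.4306] turn [ 0.0089 -0.0025  0.0029] shift in goal frame [ 5.0555 -8.7251  2.4961]
```

apply_moves([
  [[2.5,-4.36,1.2],[0.009,-0.002,0],1],
  [[2.5,-4.36,1.2],[0,0,0],1],
  [[0,0,0],[0,0,0],1],
  [[0,0,0],[0,0,0],1],
])

```text
time: 3.4
tool_pos: [0.613, -0.0534, 0.2128]
ee_rot: [-3.134, 0.14, -0.008]
force: [-0.3, -1.1, -0.5]
opening: 0.087
```

```bash
python3 - <<'E'
from h import *
goto([.613,-.0604,.21],-6)
s,R=st(); im=bot.camera("wrist"); cv2.imwrite("pics/w1.png",im[:,:,::-1])
for n in["wing_nut","nut_foot","swing_bolt","lug","lid"]: print(n,[(np.array(d["xyz"]),round(d["conf"],2)) for d in bot.tip_of(n,"wrist")[:2]])
m=bot.trace("wing_nut","wrist"); print([(d["conf"],d["mask"].sum()) for d in m])
E
```

```text
t 3.4 pos [ 0.613  -0.0534  0.2128] yaw -5.1 tilt [ 0.0051  0.0044 -1.    ] F [-0.3476 -1.0666 -0.5358] M [-0.0341 -0.083   0.0053] open 0.087 j [ 0.3901  0.4373 -0.4999  1.6911  0.2293  1.0669 -0.2697]
shift cm [0.0654 0.7023 0.2804] turn [-0.0049 -0.0047  0.0156] shift in goal frame [0.0777 0.6998 0.2835]
wing_nut [(array([ 0.615 , -0.0612,  0.1396]), 0.78)]
nut_foot [(array([ 0.609 , -0.0573,  0.1148]), 0.72), (array([ 0.691 , -0.0106, -0.0003]), 0.72)]
swing_bolt [(array([ 0.6131, -0.06  ,  0.0591]), 0.93)]
lug [(array([ 0.6176, -0.0575,  0.1167]), 0.64)]
lid [(array([ 0.69  , -0.0136, -0.0059]), 0.92), (array([0.5783, 0.0929, 0.0039]), 0.25)]
[(0.91, np.int64(717)), (0.31, np.int64(2484))]
```

View pics/w1.png

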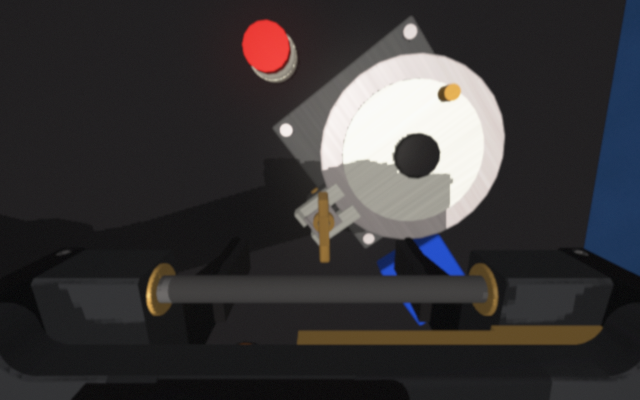

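```bash
cat >> h.py <<'E'
def ray(u,v,z,s,R):
    i=bot.camera_info("wrist"); f=200/np.tan(np.radians(i["vfov"]/2)); T=i["tool_from_camera"]
    d=R.apply(T[:3,:3]@np.array([(u-i["cx"])/f,(v-i["cy"])/f,1])); o=R.apply(T[:3,3])+s["tool_pos"]
    return o+d*(z-o[2])/d[2]
E
python3 - <<'E'
from h import *
s,R=st(); m=cv2.imread("pics/w1.png")
a=ray(322.5,192,.148,s,R);b=ray(325,262,.148,s,R); print("wings",a,b,(a+b)/2,np.linalg.norm(a-b),np.degrees(np.arctan2(*(a-b)[[1,0]])))
print("knob",ray(417,156,.130,s,R)); print("hub",ray(323.5,223,.149,s,R))
E
```

```text
wings [ 0.6166 -0.0286  0.148 ] [ 0.6133 -0.0858  0.148 ] [ 0.6149 -0.0572  0.148 ] 0.05723065556533598 86.6748597061453
knob [ 0.6921 -0.0113  0.13  ]
hub [ 0.6151 -0.0526  0.149 ]
```

```bash
sed -i 's/^B=.*/B=np.array([.6142,-.0593]); P=np.array([.692,-.0115]); A=np.append(B-P,0); A\/=np.linalg.norm(A)/' h.py; python3 -c "
from h import *
print(A)
goto([*B,.142],-3.6)"
```

```text
[-0.852  -0.5235  0.    ]
t 3.75 pos [ 0.6124 -0.0556  0.2136] yaw -5.3 tilt [ 0.0062  0.0037 -1.    ] F [ 0.1873 -0.2138 -1.075 ] M [-0.0139 -0.0986 -0.0246] open 0.0872 j [ 0.3934  0.4354 -0.4993  1.6919  0.229   1.0666 -0.27  ]
shift cm [0.1677 0.3809 7.1591] turn [-0.0042 -0.0059 -0.0305] shift in goal frame [0.1987 0.3565 7.1595]
```

apply_moves([
  [[0.19,0.37,3.2],[-0.004,-0.006,-0.03],1],
  [[0,0,2.5],[0,0,0],1],
  [[0,0,1],[0,0,0],1],
  [[0,0,0],[0,0,0],1],
])

```text
time: 4.15
tool_pos: [0.6151, -0.0634, 0.1473]
ee_rot: [3.138, -0.107, 0.008]
force: [-0.5, 0.3, -0.2]
opening: 0.0872
```

```bash
python3 -c "
from h import *
goto([*B,.142],-3.6)"
```

```text
t 4.15 pos [ 0.6151 -0.0634  0.1473] yaw -3.9 tilt [ 0.0048 -0.002  -1.    ] F [-0.4562  0.3463 -0.2087] M [-0.0282 -0.0239 -0.0478] open 0.0872 j [ 0.383   0.5085 -0.4781  1.7474  0.282   0.9491 -0.2762]
shift cm [-0.1163 -0.4044  0.529 ] turn [ 0.0017 -0.0049 -0.0052] shift in goal frame [-0.1116 -0.4041  0.5303]
```

apply_moves([
  [[-0.11,-0.4,0.5],[0,-0.005,0],1],
  [[0,0,0],[0,0,0],1],
  [[0,0,0],[0,0,0],1],
])

```text
time: 4.45
tool_pos: [0.6155, -0.0594, 0.1445]
ee_rot: [3.138, -0.108, 0.005]
force: [0.1, 0.5, -0.4]
opening: 0.0871
```

```bash
python3 -c "
from h import *
goto([*B,.142],-3.6)"
```

```text
t 4.45 pos [ 0.6155 -0.0594  0.1445] yaw -4.0 tilt [ 0.0031 -0.002  -1.    ] F [ 0.1138  0.4625 -0.4264] M [-0.06   -0.1014 -0.0014] open 0.0871 j [ 0.3755  0.5124 -0.4774  1.7484  0.2841  0.9462 -0.2855]
shift cm [-0.1329 -0.0011  0.2515] turn [ 0.0018 -0.0033 -0.0063] shift in goal frame [-0.1321 -0.0015  0.2519]
```

apply_moves([
  [[-0.05,0,0.15],[0,0,0],0],
  [[0,0,0],[0,0,0],0],
  [[0,0,0],[0,0,0],0],
  [[0,0,0],[0,0,0],0],
  [[0,0,0],[0,0,0],0],
  [[0,0,0],[0,0,0],0],
], squeeze=15)

```text
time: 5.05
tool_pos: [0.6161, -0.059, 0.145]
ee_rot: [3.138, -0.108, 0.011]
force: [-0.4, -0.8, 1.0]
opening: 0.0471
```

```bash
python3 -c "
from h import *
rep()"
```

```text
t 5.05 pos [ 0.6161 -0.059   0.145 ] yaw -3.9 tilt [ 0.0068 -0.0024 -1.    ] F [-0.3594 -0.784   0.9517] M [ 0.0028 -0.085  -0.0253] open 0.0471 j [ 0.3751  0.511  -0.4775  1.7493  0.2848  0.9431 -0.2863]
```

apply_moves([
  [[-0.1,0,0.3],[0,-0.005,0],0],
  [[0,0,0.1],[0,0,0],0],
  [[0,0,0],[0,0,0],0],
  [[0,0,0],[0,0,0],0],
  [[0,0,0],[0,0,0],0],
  [[0,0,0],[0,0,0],0],
  [[0,0,0],[0,0,0],0],
])

```text
time: 5.75
tool_pos: [0.6143, -0.059, 0.1405]
ee_rot: [3.138, -0.108, -0.001]
force: [-0.8, 0.3, 1.3]
opening: 0.0159
```

```bash
python3 -c "
from h import *
rep()"
```

```text
t 5.75 pos [ 0.6143 -0.059   0.1405] yaw -3.9 tilt [-0.0008 -0.0021 -1.    ] F [-0.8039  0.3013  1.3293] M [-0.0389  0.0336  0.0044] open 0.0159 j [ 0.3736  0.5168 -0.4759  1.7521  0.2862  0.9425 -0.288 ]
```

apply_moves([
  [[0,0,0],[0,0,0],0],
  [[0,0,0],[0,0,0],0],
  [[0,0,0],[0,0,0],0],
  [[0,0,0],[0,0,0],0],
])

```text
time: 6.15
tool_pos: [0.6143, -0.0589, 0.1405]
ee_rot: [3.138, -0.108, -0.001]
force: [-0.2, 0.1, 1.1]
opening: 0.0158
```

```bash
python3 -c "
from h import *
rep()"
```

```text
t 6.15 pos [ 0.6143 -0.0589  0.1405] yaw -3.9 tilt [-0.0007 -0.0021 -1.    ] F [-0.1541  0.1143  1.102 ] M [0.0277 0.0028 0.0071] open 0.0158 j [ 0.3736  0.5167 -0.4759  1.7521  0.2862  0.9425 -0.288 ]
```

```bash
python3 - <<'E'
from h import *
im=bot.camera("wrist"); cv2.imwrite("pics/w2.png",cv2.resize(im[140:340,200:440,::-1],None,fx=3,fy=3,interpolation=cv2.INTER_CUBIC))
E
```

```text
(no output)
```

View pics/w2.png

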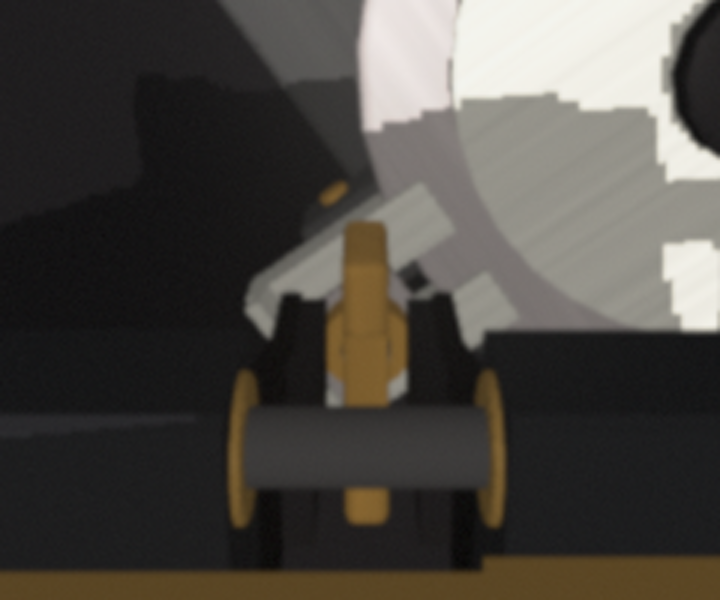

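apply_moves([
  [[0,0,0],[0,0,0],0.3],
  [[0,0,0],[0,0,0],0.3],
  [[0,0,-0.4],[0,0,0],0.3],
  [[0,0,0],[0,0,0],0],
  [[0,0,0],[0,0,0],0],
  [[0,0,0],[0,0,0],0],
  [[0,0,0],[0,0,0],0],
  [[0,0,0],[0,0,0],0],
])

```text
time: 7.0
tool_pos: [0.6142, -0.0589, 0.145]
ee_rot: [3.137, -0.107, -0.001]
force: [-0.8, 1.0, 0.3]
opening: 0.0078
```

```bash
python3 -c "
from h import *
rep()"
```

```text
t 7.0 pos [ 0.6142 -0.0589  0.145 ] yaw -3.9 tilt [-0.0007 -0.0023 -1.    ] F [-0.8452  0.9669  0.2641] M [-0.0146 -0.0561  0.0864] open 0.0078 j [ 0.3751  0.5116 -0.4778  1.7485  0.2831  0.9507 -0.2851]
```

apply_moves([
  [[0,0,-0.015],[0,0,-0.1],0],
  [[0,0,-0.015],[0,0,-0.12],0],
  [[0,0,-0.015],[0,0,-0.12],0],
], squeeze=20)

```text
time: 7.3
tool_pos: [0.6142, -0.0589, 0.1454]
ee_rot: [3.108, 0.441, -0.002]
force: [-0.9, 0.5, 0.1]
opening: 0.0079
```

```bash
python3 -c "
from h import *
rep()"
```

```text
t 7.3 pos [ 0.6142 -0.0589  0.1454] yaw 16.2 tilt [-0.0006 -0.0027 -1.    ] F [-0.9221  0.5283  0.1463] M [ 0.0252  0.0476 -0.0984] open 0.0079 j [ 0.432   0.5281 -0.5599  1.7448  0.3348  0.9655  0.0221]
```

apply_moves([
  [[0,0,-0.017],[0,0,-0.136],0],
  [[0,0,-0.017],[0,0,-0.136],0],
  [[0,0,-0.017],[0,0,-0.136],0],
  [[0,0,-0.017],[0,0,-0.136],0],
  [[0,0,-0.017],[0,0,-0.136],0],
  [[0,0,-0.017],[0,0,-0.136],0],
  [[0,0,-0.017],[0,0,-0.136],0],
  [[0,0,-0.017],[0,0,-0.136],0],
  [[0,0,-0.017],[0,0,-0.136],0],
  [[0,0,0],[0,0,0],0],
])

```text
time: 8.3
tool_pos: [0.6141, -0.0591, 0.1471]
ee_rot: [-2.243, -2.198, 0.001]
force: [-1.0, 1.1, 1.5]
opening: 0.0077
```

```bash
cat >> h.py <<'E'
def swing(dphi):
    "one row turning rigidly about the hinge by dphi; gives tool shift cm and turn"
    s,R=rep(); H=np.array([*B,.06]); w=np.cross([0,0,1],A)*dphi
    r=s["tool_pos"]-H; Q=Ro.from_rotvec(w)
    print("swing",dphi,"shift",100*R.inv().apply(Q.apply(r)-r),"turn",R.inv().apply(w),"F.out",s["force"]@A)
E
python3 -c "
from h import *
swing(.03)"
```

```text
t 8.3 pos [ 0.6141 -0.0591  0.1471] yaw 88.8 tilt [-0.001   0.0003 -1.    ] F [-0.9741  1.1069  1.5459] M [0.1735 0.0949 0.0278] open 0.0077 j [ 0.6278  0.6176 -0.8613  1.7321  0.5326  1.0442  1.1301]
swing 0.03 shift [-0.1412 -0.2197  0.0042] turn [-0.0252  0.0162 -0.    ] F.out 0.25051502881712284
```

apply_moves([
  [[-0.14,-0.22,0],[-0.025,0.016,0],0],
  [[-0.14,-0.22,0],[-0.025,0.016,0],0],
  [[-0.14,-0.22,0.01],[-0.025,0.016,0],0],
])

```text
time: 8.6
tool_pos: [0.6115, -0.0607, 0.1472]
ee_rot: [2.232, 2.172, 0.154]
force: [5.9, 2.6, -4.4]
opening: 0.0077
```

```bash
python3 -c "
from h import *
swing(.03)"
```

```text
t 8.6 pos [ 0.6115 -0.0607  0.1472] yaw 88.6 tilt [ 0.0868  0.0525 -0.9948] F [ 5.8894  2.6365 -4.4196] M [ 0.3545 -0.9875  0.0849] open 0.0077 j [ 0.6997  0.5894 -0.894   1.7966  0.5166  0.917   1.1494]
swing 0.03 shift [-0.1429 -0.219  -0.0135] turn [-0.0251  0.0164  0.    ] F.out -6.398144446064979
```

```bash
python3 -c "
from h import *
goto([.6142,-.0590,.1472],88.8)"
```

```text
t 8.6 pos [ 0.6115 -0.0607  0.1472] yaw 88.6 tilt [ 0.0868  0.0525 -0.9948] F [ 5.8894  2.6365 -4.4196] M [ 0.3545 -0.9875  0.0849] open 0.0077 j [ 0.6997  0.5894 -0.894   1.7966  0.5166  0.917   1.1494]
shift cm [0.1811 0.2631 0.0358] turn [ 0.0857 -0.0547 -0.0064] shift in goal frame [0.1805 0.266  0.0032]
```

apply_moves([
  [[0.09,0.13,0],[0.043,-0.027,0],0],
  [[0.09,0.13,0],[0.043,-0.027,0],0],
  [[0,0,0],[0,0,0],0],
])

```text
time: 8.9
tool_pos: [0.6142, -0.0591, 0.1472]
ee_rot: [-2.261, -2.18, -0.001]
force: [-1.6, -0.1, 2.0]
opening: 0.0079
```

```bash
python3 -c "
from h import *
goto([.6142,-.0590,.1472],88.8)"
```

```text
t 8.9 pos [ 0.6142 -0.0591  0.1472] yaw 87.9 tilt [-0.0002  0.0009 -1.    ] F [-1.6379 -0.1335  2.0038] M [-0.0466  0.2268  0.116 ] open 0.0079 j [ 0.6253  0.6154 -0.8565  1.7323  0.5286  1.0417  1.1177]
shift cm [ 0.0114 -0.0037 -0.0004] turn [-0.0002 -0.0009 -0.0154] shift in goal frame [ 0.0114 -0.0035 -0.0004]
```

apply_moves([
  [[0,0,-0.017],[0,0,-0.136],0],
  [[0,0,-0.017],[0,0,-0.136],0],
  [[0,0,-0.017],[0,0,-0.136],0],
  [[0,0,-0.017],[0,0,-0.136],0],
  [[0,0,-0.017],[0,0,-0.136],0],
  [[0,0,-0.017],[0,0,-0.136],0],
  [[0,0,-0.017],[0,0,-0.136],0],
  [[0,0,-0.017],[0,0,-0.136],0],
  [[0,0,-0.017],[0,0,-0.136],0],
  [[0,0,0],[0,0,0],0],
])

```text
time: 9.9
tool_pos: [0.6139, -0.0594, 0.1488]
ee_rot: [0.565, 3.082, 0.016]
force: [-1.3, 0.6, 1.9]
opening: 0.0079
```

```bash
python3 -c "
from h import *
swing(.03)"
```

```text
t 9.9 pos [ 0.6139 -0.0594  0.1488] yaw 159.2 tilt [ 0.0096  0.0085 -0.9999] F [-1.2868  0.5612  1.8806] M [0.2388 0.1832 0.0632] open 0.0079 j [ 0.7814  0.7486 -1.1425  1.7306  0.7377  1.1514  2.2011]
swing 0.03 shift [ 0.1627 -0.2109  0.0016] turn [-0.0238 -0.0183 -0.0001] F.out 0.8026359927437308
```

apply_moves([
  [[0.16,-0.21,0],[-0.024,-0.018,0],0],
  [[0.16,-0.21,0],[-0.024,-0.018,0],0],
  [[0.16,-0.21,0.01],[-0.024,-0.018,0],0],
])

```text
time: 10.2
tool_pos: [0.6107, -0.0614, 0.1489]
ee_rot: [0.568, 3.001, 0.124]
force: [7.0, 3.2, -4.5]
opening: 0.0076
```

```bash
python3 -c "
from h import *
swing(.03)
goto([.6139,-.0592,.1488],159.2)"
```

```text
t 10.2 pos [ 0.6107 -0.0614  0.1489] yaw 158.4 tilt [ 0.0984  0.0635 -0.9931] F [ 6.9983  3.1518 -4.5153] M [ 0.6228 -1.0337  0.0152] open 0.0076 j [ 0.861   0.73   -1.1801  1.7972  0.7441  1.0258  2.1975]
swing 0.03 shift [ 0.1603 -0.2129 -0.0149] turn [-0.024  -0.018  -0.0001] F.out -7.612698923723786
t 10.2 pos [ 0.6107 -0.0614  0.1489] yaw 158.4 tilt [ 0.0984  0.0635 -0.9931] F [ 6.9983  3.1518 -4.5153] M [ 0.6228 -1.0337  0.0152] open 0.0076 j [ 0.861   0.73   -1.1801  1.7972  0.7441  1.0258  2.1975]
shift cm [-0.2172  0.3235  0.0534] turn [ 0.0949  0.069  -0.0113] shift in goal frame [-0.2229  0.3239  0.0075]
```

apply_moves([
  [[-0.11,0.16,0.02],[0.047,0.034,0],0],
  [[-0.11,0.16,0.02],[0.047,0.034,0],0],
  [[0,0,0],[0,0,0],0],
])

```text
time: 10.5
tool_pos: [0.614, -0.0595, 0.1489]
ee_rot: [0.606, 3.08, 0.005]
force: [0.8, -0.5, 1.2]
opening: 0.008
```

```bash
python3 -c "
from h import *
goto([.6140,-.0592,.1488],159.2)"
```

```text
t 10.5 pos [ 0.614  -0.0595  0.1489] yaw 157.7 tilt [ 0.0029  0.003  -1.    ] F [ 0.8115 -0.4627  1.2243] M [ 0.1332 -0.0386  0.0932] open 0.008 j [ 0.772   0.7451 -1.1318  1.7261  0.732   1.157   2.1787]
shift cm [0.0104 0.0262 0.0077] turn [ 0.0038  0.0016 -0.0255] shift in goal frame [0.0097 0.0265 0.0076]
```

apply_moves([
  [[0,0,0],[0,0,0],1],
  [[0,0,0],[0,0,0],1],
  [[0,0,0],[0,0,0],1],
  [[0,0,0],[0,0,0],1],
  [[0,0,0],[0,0,0],1],
  [[0,0,0],[0,0,0],1],
  [[0,0,0],[0,0,0],1],
  [[0,0,0],[0,0,0],1],
  [[0,0,0],[0,0,0],1],
  [[0,0,0],[0,0,0],1],
])

```text
time: 11.5
tool_pos: [0.6132, -0.0609, 0.1485]
ee_rot: [0.618, 3.075, 0.009]
force: [0.4, 0.1, -0.4]
opening: 0.0801
```

apply_moves([
  [[0,0,0],[0,0,0.149],1],
  [[0,0,0],[0,0,0.149],1],
  [[0,0,0],[0,0,0.149],1],
  [[0,0,0],[0,0,0.149],1],
  [[0,0,0],[0,0,0.149],1],
  [[0,0,0],[0,0,0.149],1],
  [[0,0,0],[0,0,0.149],1],
  [[0,0,0],[0,0,0.149],1],
  [[0,0,0],[0,0,0.149],1],
  [[0,0,0],[0,0,0.149],1],
])

```text
time: 12.5
tool_pos: [0.6131, -0.0596, 0.1482]
ee_rot: [-2.555, -1.824, -0.015]
force: [-0.5, 0.1, 0.3]
opening: 0.0871
```

```bash
python3 -c "
from h import *
goto([.6140,-.0592,.1488],-22.3)"
```

```text
t 12.5 pos [ 0.6131 -0.0596  0.1482] yaw 71.0 tilt [ 0.0063  0.0074 -1.    ] F [-0.4643  0.0516  0.2579] M [ 0.0359 -0.1362  0.0012] open 0.0871 j [ 0.5928  0.5862 -0.7926  1.7404  0.4752  1.0114  0.8676]
shift cm [ 0.0655  0.0714 -0.0558] turn [-0.0047 -0.0098  1.6292] shift in goal frame [ 0.0673 -0.069  -0.0566]
```

apply_moves([
  [[0.07,0.07,-0.05],[0,0,0.149],1],
  [[0,0,0],[0,0,0.149],1],
  [[0,0,0],[0,0,0.149],1],
  [[0,0,0],[0,0,0.149],1],
  [[0,0,0],[0,0,0.149],1],
  [[0,0,0],[0,0,0.149],1],
  [[0,0,0],[0,0,0.149],1],
  [[0,0,0],[0,0,0.149],1],
  [[0,0,0],[0,0,0.149],1],
  [[0,0,0],[0,0,0.149],1],
  [[0,0,0],[0,0,0.135],0.8],
  [[0,0,0],[0,0,0],0.6],
])

```text
time: 13.7
tool_pos: [0.6138, -0.0549, 0.1494]
ee_rot: [-3.069, 0.621, -0.008]
force: [-0.4, 0.5, 0.5]
opening: 0.0775
```

```bash
python3 -c "
from h import *
goto([.6140,-.0592,.1488],-22.3)"
```

```text
t 13.7 pos [ 0.6138 -0.0549  0.1494] yaw -22.9 tilt [ 0.0071  0.0094 -0.9999] F [-0.3551  0.4597  0.4616] M [-0.0224 -0.0397  0.0631] open 0.0775 j [ 0.3245  0.4898 -0.4058  1.7548  0.2214  0.9355 -0.5686]
shift cm [0.1863 0.3845 0.0516] turn [-0.0114 -0.003  -0.0102] shift in goal frame [0.1826 0.3858 0.0554]
```

apply_moves([
  [[0.18,0.38,0.05],[-0.011,-0.003,-0.01],0.5],
  [[0,0,0],[0,0,0],0.4],
  [[0,0,0],[0,0,0],0.3],
])

```text
time: 14.0
tool_pos: [0.6139, -0.0589, 0.1487]
ee_rot: [3.085, -0.595, -0.001]
force: [0.1, -0.8, -0.2]
opening: 0.055
```

```bash
python3 -c "
from h import *
goto([.6140,-.0592,.1488],-22.3)"
```

```text
t 14.0 pos [ 0.6139 -0.0589  0.1487] yaw -21.8 tilt [-0.0007 -0.0001 -1.    ] F [ 0.0517 -0.8114 -0.2045] M [ 0.036  -0.0933  0.041 ] open 0.055 j [ 0.3251  0.4944 -0.4055  1.7491  0.2329  0.9463 -0.5553]
shift cm [ 0.0164  0.0229 -0.0113] turn [0.0003 0.0006 0.008 ] shift in goal frame [ 0.0166  0.0228 -0.0113]
```

apply_moves([
  [[0,0,0],[0,0,0],0],
  [[0,0,0],[0,0,0],0],
  [[0,0,0],[0,0,0],0],
  [[0,0,0],[0,0,0],0],
  [[0,0,0],[0,0,0],0],
  [[0,0,0],[0,0,0],0],
  [[0,0,0],[0,0,0],0],
  [[0,0,0],[0,0,0],0],
  [[0,0,0],[0,0,0],0],
])

```text
time: 14.9
tool_pos: [0.614, -0.0594, 0.1485]
ee_rot: [-3.085, 0.593, 0.001]
force: [-0.4, -0.5, -1.1]
opening: 0.0078
```

apply_moves([
  [[0,0,-0.016],[0,0,-0.12],0],
  [[0,0,-0.017],[0,0,-0.136],0],
  [[0,0,-0.017],[0,0,-0.136],0],
  [[0,0,-0.017],[0,0,-0.136],0],
])

```text
time: 15.3
tool_pos: [0.6141, -0.0594, 0.1492]
ee_rot: [3.13, 0.261, -0.0]
force: [0.5, -0.1, -1.1]
opening: 0.008
```

```bash
python3 -c "
from h import *
swing(.03)"
```

```text
t 15.3 pos [ 0.6141 -0.0594  0.1492] yaw 9.5 tilt [-0.0003 -0.0004 -1.    ] F [ 0.5194 -0.0826 -1.1439] M [ 0.0457 -0.1686 -0.1001] open 0.008 j [ 0.4155  0.5176 -0.5329  1.743   0.311   0.9661 -0.0723]
swing 0.03 shift [-0.248   0.1003  0.0045] turn [0.0112 0.0278 0.    ] F.out -0.3993073465020434
```

apply_moves([
  [[0,0,-0.017],[0,0,-0.136],0],
  [[0,0,-0.017],[0,0,-0.136],0],
  [[0,0,-0.017],[0,0,-0.136],0],
  [[0,0,-0.017],[0,0,-0.136],0],
  [[0,0,-0.017],[0,0,-0.136],0],
  [[0,0,0],[0,0,0],0],
])

```text
time: 15.9
tool_pos: [0.6143, -0.0594, 0.1501]
ee_rot: [-2.846, -1.327, -0.001]
force: [0.8, -0.2, 0.8]
opening: 0.0077
```

```bash
python3 -c "
from h import *
swing(.03)"
```

```text
t 15.9 pos [ 0.6143 -0.0594  0.1501] yaw 50.0 tilt [ 0.0001  0.0013 -1.    ] F [ 0.7539 -0.2483  0.7952] M [ 0.0917 -0.1298  0.0171] open 0.0077 j [ 0.5294  0.559  -0.7011  1.7353  0.4167  1.0015  0.5469]
swing 0.03 shift [-0.2564 -0.0855  0.0037] turn [-0.0095  0.0285 -0.    ] F.out -0.5123191393260543
```

apply_moves([
  [[-0.25,-0.085,0],[-0.009,0.028,0],0],
  [[-0.25,-0.085,0],[-0.009,0.028,0],0],
  [[-0.25,-0.085,0.01],[-0.009,0.028,0],0],
])

```text
time: 16.2
tool_pos: [0.6099, -0.062, 0.15]
ee_rot: [-2.837, -1.312, -0.15]
force: [-3.5, -2.8, 1.6]
opening: 0.0081
```

```bash
python3 -c "
from h import *
swing(.03)
goto([.6142,-.0594,.1501],50)"
```

```text
t 16.2 pos [ 0.6099 -0.062   0.15  ] yaw 49.7 tilt [ 0.0819  0.0512 -0.9953] F [-3.4852 -2.8079  1.5935] M [-0.8292  0.9897  0.0812] open 0.0081 j [ 0.5982  0.5279 -0.7315  1.7996  0.3872  0.8818  0.5789]
swing 0.03 shift [-0.2572 -0.0838 -0.0068] turn [-0.0093  0.0285 -0.    ] F.out 4.439391547679507
t 16.2 pos [ 0.6099 -0.062   0.15  ] yaw 49.7 tilt [ 0.0819  0.0512 -0.9953] F [-3.4852 -2.8079  1.5935] M [-0.8292  0.9897  0.0812] open 0.0081 j [ 0.5982  0.5279 -0.7315  1.7996  0.3872  0.8818  0.5789]
shift cm [0.4791 0.1576 0.0433] turn [ 0.0295 -0.0921 -0.0066] shift in goal frame [ 0.4798  0.1613 -0.0056]
```

apply_moves([
  [[-0.19,-0.063,0],[0,0,0],0],
  [[-0.1,-0.03,0],[0,0,0],0],
])

```text
time: 16.4
tool_pos: [0.6066, -0.0641, 0.1499]
ee_rot: [-2.841, -1.306, -0.149]
force: [4.7, 0.8, -4.0]
opening: 0.0076
```

```bash
python3 -c "
from h import *
swing(.03)
goto([.6142,-.0594,.1501],50)"
```

```text
t 16.4 pos [ 0.6066 -0.0641  0.1499] yaw 49.4 tilt [ 0.0817  0.0505 -0.9954] F [ 4.7162  0.838  -3.9629] M [ 0.406  -0.8803  0.084 ] open 0.0076 j [ 0.6036  0.5235 -0.7316  1.8065  0.3852  0.8787  0.5787]
swing 0.03 shift [-0.258  -0.0828  0.0049] turn [-0.0092  0.0286 -0.    ] F.out -4.4570600593509155
t 16.4 pos [ 0.6066 -0.0641  0.1499] yaw 49.4 tilt [ 0.0817  0.0505 -0.9954] F [ 4.7162  0.838  -3.9629] M [ 0.406  -0.8803  0.084 ] open 0.0076 j [ 0.6036  0.5235 -0.7316  1.8065  0.3852  0.8787  0.5787]
shift cm [0.8465 0.2665 0.0642] turn [ 0.0296 -0.0915 -0.011 ] shift in goal frame [ 0.8455  0.2764 -0.0213]
```

apply_moves([
  [[-0.2,-0.065,0],[-0.006,0.019,0],0],
])

```text
time: 16.5
tool_pos: [0.606, -0.0644, 0.1498]
ee_rot: [-2.837, -1.304, -0.185]
force: [3.3, 1.1, -3.5]
opening: 0.0077
```

```bash
python3 -c "
from h import *
swing(.03)
goto([.6142,-.0594,.1501],50)"
```

```text
t 16.5 pos [ 0.606  -0.0644  0.1498] yaw 49.5 tilt [ 0.1012  0.062  -0.9929] F [ 3.3448  1.0922 -3.5081] M [ 0.0908 -0.647   0.0825] open 0.0077 j [ 0.62    0.5176 -0.7395  1.8208  0.3782  0.8504  0.5885]
swing 0.03 shift [-0.258  -0.0829  0.0008] turn [-0.0092  0.0286  0.    ] F.out -3.4216493787452165
t 16.5 pos [ 0.606  -0.0644  0.1498] yaw 49.5 tilt [ 0.1012  0.062  -0.9929] F [ 3.3448  1.0922 -3.5081] M [ 0.0908 -0.647   0.0825] open 0.0077 j [ 0.62    0.5176 -0.7395  1.8208  0.3782  0.8504  0.5885]
shift cm [0.91   0.2912 0.0863] turn [ 0.0372 -0.1131 -0.0108] shift in goal frame [ 0.9101  0.3021 -0.0278]
```

apply_moves([
  [[-0.25,-0.08,0],[-0.005,0.015,0],0],
  [[-0.2,-0.065,0],[0,0,0],0],
])

```text
time: 16.7
tool_pos: [0.6028, -0.0665, 0.1493]
ee_rot: [-2.833, -1.302, -0.216]
force: [3.8, 2.4, -4.2]
opening: 0.0082
```

```bash
python3 -c "
from h import *
swing(.03)
goto([.6142,-.0594,.1501],50)"
```

```text
t 16.7 pos [ 0.6028 -0.0665  0.1493] yaw 49.5 tilt [ 0.1185  0.0721 -0.9903] F [ 3.78    2.3634 -4.1953] M [ 0.3529 -1.0132  0.0915] open 0.0082 j [ 0.6407  0.51   -0.7483  1.8394  0.3709  0.8222  0.6   ]
swing 0.03 shift [-0.2578 -0.0827  0.007 ] turn [-0.0092  0.0286  0.    ] F.out -4.457872500484127
t 16.7 pos [ 0.6028 -0.0665  0.1493] yaw 49.5 tilt [ 0.1185  0.0721 -0.9903] F [ 3.78    2.3634 -4.1953] M [ 0.3529 -1.0132  0.0915] open 0.0082 j [ 0.6407  0.51   -0.7483  1.8394  0.3709  0.8222  0.6   ]
shift cm [1.2796 0.4086 0.1048] turn [ 0.0439 -0.1321 -0.0114] shift in goal frame [ 1.2763  0.4236 -0.0825]
```

apply_moves([
  [[-0.5,-0.16,0],[-0.015,0.045,0],0],
  [[-0.5,-0.16,0],[-0.015,0.045,0],0],
  [[-0.5,-0.16,0.01],[-0.015,0.045,0],0],
  [[-0.5,-0.16,0.01],[-0.015,0.045,0],0],
])

```text
time: 17.1
tool_pos: [0.588, -0.0755, 0.145]
ee_rot: [-2.78, -1.28, -0.526]
force: [5.5, 2.3, -7.5]
opening: 0.0082
```

```bash
cat >> h.py <<'E'
def arc(phi,r=.090,y=None):
    "go to arc angle phi with tool along the bolt"
    s,R=st(); d=s["tool_pos"]-np.array([*B,.06]); print("now phi",np.arctan2(d@A,d[2]),"r",np.hypot(d@A,d[2]),"tilt",np.arctan2(-R.as_matrix()[:,2]@A,-R.as_matrix()[2,2]),"F.out",s["force"]@A)
    Q=Ro.from_rotvec(np.cross([0,0,1],A)*(phi-np.arctan2(-R.as_matrix()[:,2]@A,-R.as_matrix()[2,2])))
    p=np.array([*B,.06])+r*(np.sin(phi)*A+np.cos(phi)*np.array([0,0,1]))
    print("to",phi,"shift",100*R.inv().apply(p-s["tool_pos"]),"turn",(R.inv()*Q*R).as_rotvec(),"M",s["moment"],"yaw",yaw(R))
E
python3 -c "
from h import *
arc(.6); rep()"
```

```text
now phi 0.3481570337171523 r 0.09039823584933518 tilt 0.3423635892204438 F.out -5.891090516157238
to 0.6 shift [-2.1295 -0.6975  0.3367] turn [-0.0792  0.2452  0.001 ] M [ 0.2195 -0.5768  0.0262] yaw 50.49296669032964
t 17.1 pos [ 0.588  -0.0755  0.145 ] yaw 50.5 tilt [ 0.2881  0.1724 -0.942 ] F [ 5.5153  2.2768 -7.4511] M [ 0.2195 -0.5768  0.0262] open 0.0082 j [ 0.8313  0.4804 -0.8485  1.9799  0.2926  0.5615  0.7291]
```

apply_moves([
  [[-0.5,-0.16,0.03],[-0.016,0.049,0],0],
  [[-0.5,-0.16,0.03],[-0.016,0.049,0],0],
  [[-0.5,-0.16,0.03],[-0.016,0.049,0],0],
  [[-0.5,-0.16,0.03],[-0.016,0.049,0],0],
])

```text
time: 17.5
tool_pos: [0.5731, -0.0846, 0.1365]
ee_rot: [-2.692, -1.239, -0.849]
force: [8.0, 3.6, -9.9]
opening: 0.008
```

```bash
python3 -c "
from h import *
arc(.7); rep()"
```

```text
now phi 0.562548761759211 r 0.09046833352757835 tilt 0.5611388695871903 F.out -8.708928226786966
to 0.7 shift [-1.1707 -0.3869  0.1334] turn [-0.0429  0.1321  0.001 ] M [-0.0809 -0.0914 -0.0253] yaw 52.52150659156359
t 17.5 pos [ 0.5731 -0.0846  0.1365] yaw 52.5 tilt [ 0.4571  0.2726 -0.8466] F [ 8.0112  3.5973 -9.9157] M [-0.0809 -0.0914 -0.0253] open 0.008 j [ 1.0731  0.5358 -1.0085  2.1142  0.2294  0.2977  0.8909]
```

apply_moves([
  [[0,0,0],[0,0,0],0.35],
  [[0,0,0],[0,0,0],0.35],
  [[0,0,0],[0,0,0],0.35],
  [[0,0,-2],[0,0,0],0.35],
  [[0,0,-4],[0,0,0],0.35],
  [[0,0,-2],[0.04,-0.133,0],0],
  [[0,0,0],[0.04,-0.133,0],0],
  [[0,0,0],[0.04,-0.133,0],0],
  [[0,0,0],[0.04,-0.133,0],0],
  [[0,0,0],[0,0,0],0],
])

```text
time: 18.5
tool_pos: [0.5324, -0.1187, 0.2112]
ee_rot: [2.852, 1.26, -0.03]
force: [-0.6, 0.5, -0.4]
opening: 0.0021
```

```bash
python3 - <<'E'
from h import *
goto([*(B+.052*A[:2]),.18],52)
im=bot.camera("scene"); im2=bot.camera("top")
for c in["scene","top"]:
  for n in["wing_nut","nut_foot","swing_bolt"]: print(c,n,[(np.array(d["xyz"]),round(d["conf"],2)) for d in bot.tip_of(n,c)[:2]])
k=dict(fx=4,fy=4,interpolation=cv2.INTER_CUBIC)
cv2.imwrite("pics/b.png",np.hstack([cv2.resize(im[150:270,250:350,::-1],None,**k),cv2.resize(im2[140:260,290:390,::-1],None,**k)]))
E
```

```text
t 18.5 pos [ 0.5324 -0.1187  0.2112] yaw 47.7 tilt [-0.008  -0.029  -0.9995] F [-0.6457  0.5375 -0.443 ] M [ 0.1691 -0.182  -0.0326] open 0.0021 j [ 0.8054  0.4156 -0.8752  1.835   0.3935  1.0742  0.608 ]
shift cm [4.9832 0.567  2.9976] turn [ 0.0126  0.0273 -0.0756] shift in goal frame [4.8413 0.9769 3.1219]
scene wing_nut [(array([ 0.5724, -0.0879,  0.1265]), 0.52)]
scene nut_foot [(array([ 0.5875, -0.0798,  0.1084]), 0.43), (array([ 0.4779, -0.3055, -0.0008]), 0.18)]
scene swing_bolt []
top wing_nut [(array([ 0.5733, -0.0885,  0.128 ]), 0.58)]
top nut_foot [(array([ 0.5806, -0.0746,  0.1084]), 0.49)]
top swing_bolt [(array([ 0.6105, -0.0608,  0.0598]), 0.54)]
```

View pics/b.png

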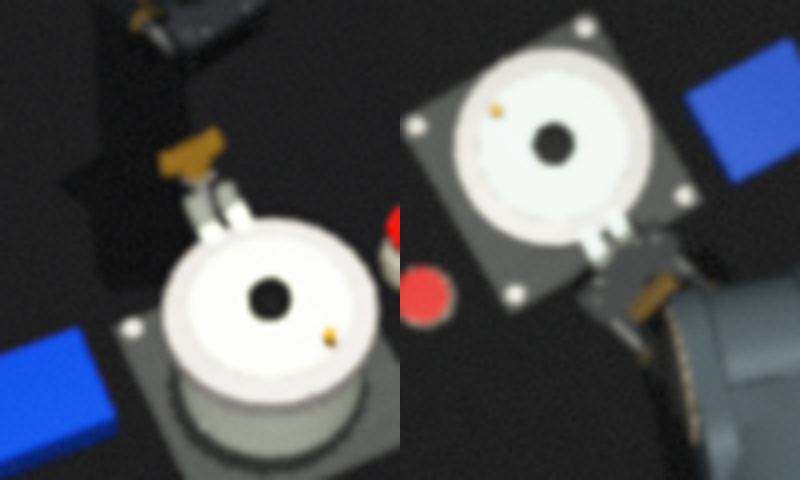

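apply_moves([
  [[2.45,0.4,0],[0.013,0.027,-0.075],0],
  [[2.4,0.48,0],[0,0,0],0],
  [[0,0,2.5],[0,0,0],0],
  [[0,0,0.5],[0,0,0],0],
])

```text
time: 19.3
tool_pos: [0.5652, -0.0979, 0.1775]
ee_rot: [-2.833, -1.352, 0.005]
force: [-1.2, -0.8, -0.5]
opening: 0.0001
```

```bash
python3 - <<'E'
from h import *
goto([*(B+.053*A[:2]),.17],52); goto([*(B+.073*A[:2]),.08],52)
E
```

```text
t 19.3 pos [ 0.5652 -0.0979  0.1775] yaw 51.0 tilt [-0.0037  0.0009 -1.    ] F [-1.2357 -0.7585 -0.4724] M [ 0.0459 -0.0953 -0.0285] open 0.0001 j [ 0.7386  0.5076 -0.8639  1.8052  0.4419  1.0388  0.5955]
shift cm [ 1.0875 -0.3879  0.7464] turn [-0.0035  0.0015 -0.0169] shift in goal frame [ 1.0928 -0.372   0.7467]
t 19.3 pos [ 0.5652 -0.0979  0.1775] yaw 51.0 tilt [-0.0037  0.0009 -1.    ] F [-1.2357 -0.7585 -0.4724] M [ 0.0459 -0.0953 -0.0285] open 0.0001 j [ 0.7386  0.5076 -0.8639  1.8052  0.4419  1.0388  0.5955]
shift cm [-0.784  -1.0233  9.7516] turn [-0.0035  0.0015 -0.0169] shift in goal frame [-0.7813 -1.0703  9.7467]
```

apply_moves([
  [[1.1,-0.38,0.2],[0,0,0],0],
  [[0,0,0.7],[0,0,0],0],
  [[0,0,0.8],[0,0,0],0],
  [[-0.05,-0.02,0.8],[0,0,0],0],
  [[-0.1,-0.04,0.8],[0,0,0],0],
])

```text
time: 19.8
tool_pos: [0.5648, -0.092, 0.1462]
ee_rot: [2.836, 1.345, -0.021]
force: [-23.8, -12.8, 37.1]
opening: 0.0004
```

```bash
python3 - <<'E'
from h import *
goto([*(B+.058*A[:2]),.13],52); goto([*(B+.073*A[:2]),.08],52)
E
```

```text
t 19.8 pos [ 0.5648 -0.092   0.1462] yaw 50.8 tilt [-0.0111 -0.0084 -0.9999] F [-23.8063 -12.8094  37.07  ] M [-2.8841  5.2961 -0.1261] open 0.0004 j [ 0.7003  0.5418 -0.8366  1.8337  0.4838  0.9941  0.5429]
shift cm [ 0.2037 -0.1436  1.6161] turn [-0.0034  0.0135 -0.0217] shift in goal frame [ 0.185  -0.145   1.6182]
t 19.8 pos [ 0.5648 -0.092   0.1462] yaw 50.8 tilt [-0.0111 -0.0084 -0.9999] F [-23.8063 -12.8094  37.07  ] M [-2.8841  5.2961 -0.1261] open 0.0004 j [ 0.7003  0.5418 -0.8366  1.8337  0.4838  0.9941  0.5429]
shift cm [-1.1453 -0.6202  6.6363] turn [-0.0034  0.0135 -0.0217] shift in goal frame [-1.2206 -0.6686  6.6182]
```

apply_moves([
  [[0,0,-1.5],[0,0,0],0],
  [[0,0,-2.5],[0,0,0],0],
  [[0,0,0],[0,0,-0.14],0],
  [[0,0,0],[0,0,-0.14],0],
  [[0,0,0],[0,0,-0.14],0],
  [[0,0,0],[0,0,-0.14],0],
  [[0,0,0],[0,0,-0.14],0],
  [[0,0,0],[0,0,-0.14],0],
  [[0,0,0],[0,0,-0.14],0],
  [[0,0,0],[0,0,-0.14],0],
  [[0,0,0],[0,0,-0.12],0],
  [[0,0,0],[0,0,0],0],
])

```text
time: 21.0
tool_pos: [0.5614, -0.0979, 0.184]
ee_rot: [-1.465, -2.771, 0.034]
force: [0.2, 0.2, -0.3]
opening: 0.0008
```

```bash
python3 - <<'E'
from h import *
goto([*(B+.027*A[:2]),.18],121.6); goto([*(B+.027*A[:2]),.142],121.6)
im=bot.camera("scene"); im2=bot.camera("top")
for c in["scene","top"]:
  for n in["wing_nut","nut_foot","swing_bolt"]: print(c,n,[(np.array(d["xyz"]),round(d["conf"],2)) for d in bot.tip_of(n,c)[:2]])
E
```

```text
t 21.0 pos [ 0.5614 -0.0979  0.184 ] yaw 124.3 tilt [-0.0161 -0.0161 -0.9997] F [ 0.1728  0.212  -0.3116] M [ 0.1837 -0.0567 -0.0148] open 0.0008 j [ 0.8987  0.6363 -1.162   1.7931  0.6475  1.1725  1.6932]
shift cm [0.3511 3.8474 0.3155] turn [-0.0223  0.0047  0.0465] shift in goal frame [0.5278 3.819  0.4031]
t 21.0 pos [ 0.5614 -0.0979  0.184 ] yaw 124.3 tilt [-0.0161 -0.0161 -0.9997] F [ 0.1728  0.212  -0.3116] M [ 0.1837 -0.0567 -0.0148] open 0.0008 j [ 0.8987  0.6363 -1.162   1.7931  0.6475  1.1725  1.6932]
shift cm [0.3672 3.9326 4.1145] turn [-0.0223  0.0047  0.0465] shift in goal frame [0.5278 3.819  4.2031]
scene wing_nut []
scene nut_foot [(array([ 0.5833, -0.0841,  0.1043]), 0.48)]
scene swing_bolt [(array([ 0.4786, -0.3059,  0.0002]), 0.39)]
top wing_nut [(array([ 0.6158, -0.0593,  0.1167]), 0.3)]
top nut_foot []
top swing_bolt []
```

apply_moves([
  [[0.2,2,0],[-0.02,0.005,0.046],0],
  [[0.3,1.85,0],[0,0,0],0],
  [[0,0,0],[0,0,0],0],
])

```text
time: 21.7
tool_pos: [0.5919, -0.0724, 0.1844]
ee_rot: [1.538, 2.738, -0.005]
force: [-0.1, 1.1, 0.5]
opening: 0.0007
```

```bash
python3 - <<'E'
from h import *
goto([*(B+.027*A[:2]),.142],121.6)
E
```

```text
t 21.7 pos [ 0.5919 -0.0724  0.1844] yaw 121.4 tilt [-0.0007 -0.0032 -1.    ] F [-0.0822  1.0888  0.5407] M [ 0.1654 -0.1167  0.012 ] open 0.0007 j [ 0.8184  0.6591 -1.1322  1.7408  0.6488  1.1723  1.6141]
shift cm [-0.0397 -0.1057  4.2441] turn [-0.0023  0.0024 -0.0042] shift in goal frame [-0.0493 -0.1156  4.2438]
```

apply_moves([
  [[0,-0.1,2],[0,0,0],0],
  [[0,0,1.5],[0,0,0],0],
  [[0,0,0.6],[0,0,0],0],
  [[0,0,0],[0,0,0],0],
])

```text
time: 22.1
tool_pos: [0.5905, -0.074, 0.1421]
ee_rot: [1.539, 2.737, -0.008]
force: [0.1, -0.7, 0.6]
opening: 0.0009
```

apply_moves([
  [[0,-0.7,0],[0,0,0],0],
  [[0,-0.7,0],[0,0,0],0],
  [[0,-0.7,0],[0,0,0],0],
])

```text
time: 22.4
tool_pos: [0.5722, -0.0851, 0.1433]
ee_rot: [1.538, 2.736, -0.005]
force: [-0.1, 0.3, 0.3]
opening: 0.0004
```

```bash
python3 - <<'E'
from h import *
goto([*(B+.027*A[:2]),.142],121.6)
E
```

```text
t 22.4 pos [ 0.5722 -0.0851  0.1433] yaw 121.3 tilt [ 0.0011 -0.0044 -1.    ] F [-0.1439  0.3414  0.2621] M [ 0.2998 -0.246   0.008 ] open 0.0004 j [ 0.8432  0.6775 -1.1084  1.8218  0.6909  1.0891  1.5935]
shift cm [0.0152 2.2278 0.131 ] turn [-0.0013  0.0043 -0.0048] shift in goal frame [0.0039 2.2277 0.134 ]
```

apply_moves([
  [[0,-0.3,0.6],[0,0,0],0],
  [[0,-0.3,0.6],[0,0,0],0],
  [[0,-0.3,0.6],[0,0,0],0],
])

```text
time: 22.7
tool_pos: [0.564, -0.0912, 0.1261]
ee_rot: [1.538, 2.732, -0.005]
force: [-0.1, -0.6, 1.4]
opening: 0.0003
```

```bash
python3 - <<'E'
from h import *
s,R=rep(); print("out",(s["tool_pos"]-[*B,0])@A)
im=bot.camera("scene"); cv2.imwrite("pics/c.png",cv2.resize(im[130:260,230:390,::-1],None,fx=4,fy=4,interpolation=cv2.INTER_CUBIC))
E
```

```text
t 22.7 pos [ 0.564  -0.0912  0.1261] yaw 121.2 tilt [ 0.0038 -0.0058 -1.    ] F [-0.0647 -0.6303  1.433 ] M [ 0.1897 -0.0666 -0.0321] open 0.0003 j [ 0.8524  0.6855 -1.095   1.8548  0.7127  1.0523  1.5822]
out 0.05950713459837937
```

View pics/c.png

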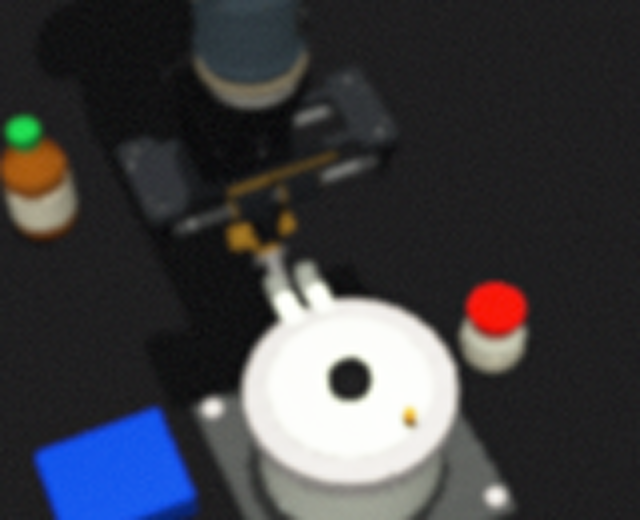

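apply_moves([
  [[0,-0.2,0.7],[0,0,0],0],
  [[0,-0.2,0.7],[0,0,0],0],
  [[0,-0.2,0.7],[0,0,0],0],
])

```text
time: 23.05
tool_pos: [0.5574, -0.0953, 0.1024]
ee_rot: [1.54, 2.734, -0.008]
force: [-1.2, -1.2, 1.8]
opening: 0.0003
```

```bash
python3 - <<'E'
from h import *
s,R=rep(); print("out",(s["tool_pos"]-[*B,0])@A)
E
```

```text
t 23.05 pos [ 0.5574 -0.0953  0.1024] yaw 121.2 tilt [ 0.001  -0.0066 -1.    ] F [-1.2134 -1.1791  1.8061] M [-0.0058  0.215   0.0072] open 0.0003 j [ 0.8474  0.7057 -1.0708  1.8843  0.7435  1.0142  1.5629]
out 0.0672238604250531
```

apply_moves([
  [[0,-0.4,0.6],[0,0,0],0],
  [[0,-0.4,0.6],[0,0,0],0],
  [[0,-0.3,0.6],[0,0,0],0],
  [[0,-0.2,0.6],[0,0,0],0],
])

```text
time: 23.45
tool_pos: [0.546, -0.1023, 0.0758]
ee_rot: [1.539, 2.734, -0.005]
force: [0.7, 0.1, 1.5]
opening: 0.0004
```

```bash
python3 - <<'E'
from h import *
s,R=rep(); print("out",(s["tool_pos"]-[*B,0])@A)
E
```

```text
t 23.45 pos [ 0.546  -0.1023  0.0758] yaw 121.3 tilt [ 0.0022 -0.0052 -1.    ] F [0.7065 0.0896 1.5471] M [ 0.2099 -0.206  -0.0619] open 0.0004 j [ 0.8525  0.7249 -1.0447  1.9258  0.7812  0.9623  1.5435]
out 0.08062889358167061
```

apply_moves([
  [[0,0,0.5],[0,0,0],0],
  [[0,0,0.5],[0,0,0],0],
  [[0,0,0],[0,0,0],0],
])

```text
time: 23.75
tool_pos: [0.5453, -0.1026, 0.0639]
ee_rot: [1.54, 2.735, -0.006]
force: [-0.4, 0.1, -0.5]
opening: 0.0007
```

```bash
python3 - <<'E'
from h import *
s,R=rep(); print("out",(s["tool_pos"]-[*B,0])@A)
E
```

```text
t 23.75 pos [ 0.5453 -0.1026  0.0639] yaw 121.2 tilt [ 0.0007 -0.0051 -1.    ] F [-0.4107  0.0548 -0.4964] M [ 0.155  -0.1247  0.0271] open 0.0007 j [ 0.8427  0.7386 -1.0292  1.9333  0.7986  0.946   1.5305]
out 0.08142367611931162
```

apply_moves([
  [[0,0,-2],[0,0,0],0],
  [[0,0,-4],[0,0,0],0],
  [[0,0,-4],[0,0,0],0],
  [[0,0,-4],[0,0,0],0],
  [[0,-4,-1],[0,0,0],0],
  [[0,-4,0],[0,0,0],0],
  [[0,0,0],[0,0,0],0],
])

```text
time: 24.45
tool_pos: [0.4752, -0.1439, 0.2189]
ee_rot: [-1.536, -2.74, 0.011]
force: [0.7, 0.4, -0.4]
opening: 0.0003
```

```bash
python3 - <<'E'
from h import *
rep()
im=[bot.camera(c) for c in("scene","wrist","top")]
for c in["scene","wrist","top"]:
  for n in["wing_nut","nut_foot","swing_bolt"]:
    for d in bot.tip_of(n,c)[:2]:
      v=np.array(d["xyz"])-[*B,.06]; print(c,n,np.array(d["xyz"]),round(d["conf"],2),"phi",round(np.arctan2(v@A,v[2]),2),"r",round(np.linalg.norm(v),4))
cv2.imwrite("pics/d.png",np.hstack([cv2.resize(im[0][150:250,250:350,::-1],(400,400),interpolation=cv2.INTER_CUBIC),cv2.resize(im[1][:,:,::-1],None,fx=.6,fy=1)[:400]]))
E
```

```text
t 24.45 pos [ 0.4752 -0.1439  0.2189] yaw 121.4 tilt [-0.0038 -0.0058 -1.    ] F [ 0.6699  0.3572 -0.4341] M [ 0.1985 -0.1218 -0.0288] open 0.0003 j [ 1.1934  0.4942 -1.2888  1.921   0.5326  1.136   1.8146]
scene wing_nut [ 0.7369 -0.1813  0.0014] 0.72 phi -2.53 r 0.1827
scene wing_nut [ 0.5445 -0.102   0.0366] 0.41 phi 1.85 r 0.085
scene nut_foot [ 0.5661 -0.0892  0.0458] 0.66 phi 1.82 r 0.0584
scene nut_foot [0.5854 0.3798 0.0024] 0.24 phi -1.84 r 0.4438
scene swing_bolt [ 0.6147 -0.0588  0.0596] 0.39 phi -2.1 r 0.0008
top wing_nut [ 0.5434 -0.1046  0.0401] 0.43 phi 1.8 r 0.0864
top nut_foot [ 0.5628 -0.0921  0.0382] 0.67 phi 1.91 r 0.0648
top swing_bolt [ 0.6133 -0.0611  0.0608] 0.63 phi 1.13 r 0.0022
```

View pics/d.png

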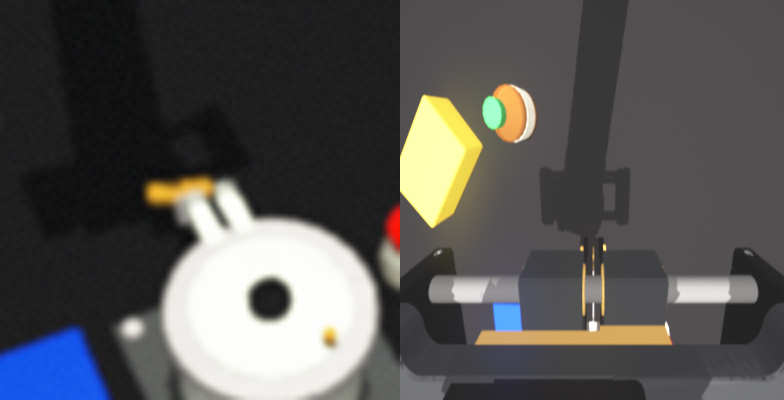

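```bash
python3 -c "
from h import *
for n,c in [('jar','scene'),('slide_box','top'),('stain_bottle','scene'),('pipette_tips','scene')]: print(n,[(np.array(d['xyz']),round(d['conf'],2)) for d in bot.tip_of(n,c)[:2]])
print(bot.finish_job())"
```

```text
jar [(array([ 0.6923, -0.0101, -0.0006]), 0.63), (array([0.5768, 0.0898, 0.0026]), 0.57)]
slide_box [(array([ 0.7321, -0.1836, -0.0026]), 0.67)]
stain_bottle [(array([ 0.4774, -0.3015, -0.0031]), 0.82)]
pipette_tips [(array([ 0.601 , -0.4078,  0.0001]), 0.92)]
the job is handed in; nothing more can be done
None
```

The wing nut is loosened and the bolt is swung out of the slot and lying down. The job was handed in at about 25 s; it gave no verdict.

**Loosening:** I turned the nut anticlockwise about 0.65 turn in two grips. Gentle pulls caught on the lips at about 0.26 and 0.45 turn, with about 6–8 N at the tool. At about 0.65 turn the bolt came free.

**Swing:** I swung it in the grip to about 0.56 rad, then pushed it down with shut fingers. My first push landed on the bolt's end and pressed along its axis, with 37 N upward (about 46 N in all) at the wrist. I backed off and pushed from the pot side instead, with under 3 N measured.

**Last checks:**
- **Bolt angle:** the scene and top cameras both put it at about 1.8 to 1.9 rad, below level.
- **Nut position:** I estimate its washer at about 60.6 mm from the hinge pin, from the turns made. The cameras said 58 and 65 mm, which agrees within their accuracy, and all three lie inside the allowed 57 to 65.5 mm.
- **Bystanders:** four of them were seen within about 6 mm of their start. I did not check the tube rack again; the arm never went near it.
- **Robot:** it was clear of everything. The detector's top guess for the jar was on the pot, so I used its second guess.

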